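# Pack one housing and one cover into the datum corner

### The job

Set up one measuring set of two parts, one silver housing and one blue cover, in the corner of the aluminium fence. First slide the part that already lies in the grey-green bay fully home into the corner, its long side flush on the long rail and its end on the short rail; then slide one part of the other kind in along the long rail until it too is flush on the rail and closed up end to end against the first. Slide the parts on the bench, never lift or tip them, and leave the spare duplicate part, outside the bay, and everything else where it is.

Things in the scene. Friction and masses are not known exactly. Their poses are not given: they have to be found in the camera images.
- fence: Fixed L-shaped aluminium fence, rails 25 mm wide, 25 mm high. Origin at the inside corner at bench level; own +x points at the long rail, +y at the short rail. Long rail: inner face is the plane x = 0, from the corner to y = -540 mm. Short rail: inner face y = 0, from the corner to x = -180 mm. Nothing stands within 50 mm beyond the long rail's inner face.
- bay (a point): Centre of the bay: grey-green sheet with a yellow edge, flush with the bench (parts slide over it freely), filling the corner, 180 mm (fence x) by 210 mm (fence y). One part lies in it at the start; the other two lie in a row beside it, towards fence -y, outside the bay, with a free lane 80 mm wide between them and the long rail.
- housing_1: A loose bare-aluminium bearing housing: block 64 (own x) x 100 (own y) x 42 mm high with flat upright sides, and on top a round boss of 52 mm diameter, 8 mm high, with a black bore disc. About 0.5 kg. Origin at the centre of its underside, z up. Identical to housing_2; any of the three parts may be the one in the bay.
- housing_2: A loose bare-aluminium bearing housing: block 64 (own x) x 100 (own y) x 42 mm high with flat upright sides, and on top a round boss of 52 mm diameter, 8 mm high, with a black bore disc. About 0.5 kg. Origin at the centre of its underside, z up. Identical to housing_1.
- cover: A loose blue gear cover: block 64 (own x) x 84 (own y) x 36 mm high with flat upright sides and four low ribs on top (43 mm overall). About 0.4 kg. Origin at the centre of its underside, z up. The only one of its kind.
- mug: White mug, 80 mm across, 90 mm high, origin under its centre. Leave alone.
- bottle: Clear bottle with a red cap, 60 mm across, 160 mm high, origin under its centre. Leave alone.
- caliper: Digital caliper lying flat beyond the short rail, 200 mm long, about 10 mm high, origin under the middle of its beam (along own x). Leave alone.
- gauge: Brass plug gauge standing behind the long rail, 44 mm across, 80 mm high, origin under its centre. Leave alone.
Mind the look-alikes: they are no part of the job. Leave any red look-alike of the housing_2 alone. Of the things like the cover, leave any that is red; of the rest the smaller one is meant.

How it is judged:
By the outcome, as a careful person would: the job done as asked, in the order asked, and still so for the second after the job is handed in, with the robot touching nothing.
It also fails if it takes over 64 s, if anything falls off the work surface, if the arm or the gripper's body presses on something with over 40 N, if the wrist force passes 120 N, or if a joint passes its speed limit or range.

### The arm

A 7-joint arm with a two-finger parallel gripper is mounted at the origin on the work surface. World frame = base frame: x ahead of the robot, y to its left, z up, the work surface at z = 0. Lengths are in mm, angles in rad, forces in N, time in s.
With the tool pointing down it reaches from about 400 to 875 mm from the base axis. Payload 4.4 kg.
Tool frame: the origin (TCP) lies midway between the tips of the shut fingers; the grasp point (between the pads) lies 19 mm behind it (ctrl.pinch_z is the distance from the TCP to the grasp point, in mm); z points along the fingers, y is the line along which they close (so a half turn about z gives the same grasp; the last joint's range is limited). The gripper opens to 85 mm and grips with 20 to 120 N. Pads are 22 mm wide; open, the fingers measure 114 mm over their backs; the gripper's body (76 mm by 85 mm) begins 54 mm behind the grasp point. The pads swing forward as they close: fully open they stand 13 mm farther back than shut.
Start: joints at [-1.241, 0.628, 0.038, 1.517, -0.027, 0.996, -0.02], TCP at [250.583, 599.771, 231.313] pointing down, gripper open.
Joint ranges: [-3.06, 3.06], [-0.37, 2.12], [-1.25, 1.32], [0.18, 2.47], [-1.1, 4.24], [0.23, 1.98], [-2.94, 2.94]. Speed limits (rad/s): [2.57, 2.57, 3.14, 3.14, 3.14, 3.14, 3.14].

### API

Orientations are given as [roll, pitch, yaw] about the fixed x, y, z axes, in that order (R = Rz(yaw) Ry(pitch) Rx(roll)).
In Python, from cell import read_state, cams, order, ctrl gives the robot as it stands.
- The arm moves only by the tool move_arm, never from a script. Its argument "targets" is text: rows parted by semicolons, each of 7 numbers parted by spaces: the gripper's target within -1 to 1 (fully open at 1, half-way at 0, shut at -1), then the shift along the tool's x, y, z in cm, then the turn, a rotation vector about the tool's x, y, z in degrees. A call has 1 to 5 rows; each row shifts and turns the commanded pose from where the row before left it, along the tool's axes as they then stand; what a row does not reach is not made up. A row lasts 1/12 s, in which the tool goes at most 41.7 mm and 7.16 degrees, less where a joint would pass 70% of its speed; a pose out of reach is approached as far as the arm can. A call with a gripper value outside its range is refused whole. The fingers move at their own pace and stop on an object; the grip force is fixed at half the most. Time passes only in rows, so rows that do not move let the fingers close. It gives the time, the measured TCP pose, the force, the opening and the grip force at its end, in the units of the state.
- read_state(): the state, without advancing time (a new reading comes with each control period).
- cams.get_image(name): name is "side" or "top" or "wrist"; returns a dict with "color" (420x560x3 uint8, red, green, blue), "fovy" (degrees; the focal length in pixels is half the picture's height over the tangent of half this angle, whatever the lens; pixels are square), "cx", "cy" (the principal point, pixels), "rvec" (rotation vector, rad) and "tvec" (3), from world to camera coordinates, as OpenCV has them. Camera axes: x right, y down, z forward; pixel columns grow to the right and rows downward; lengths in mm; the calibration is good to about 2 mm. A picture is of the moment at which its call begins. There is no depth.
- order.finish_job(): hands the job in; it is judged then, once.
The state is a dict: "clock": time; "qpos": joint angles; "qd": joint speeds; "tau": joint torques, N m; "eef_pos": TCP position; "tool_rot": TCP orientation; "force": force on the tool from outside, world axes, zero at the start; "torque": the same for the moment, N m; "width": finger opening in mm; "gripper_force": force on a finger pad.
Only numpy, scipy, OpenCV 4.12 (cv2) and the standard library are available. Lean on these libraries where they do the work, as an engineer would, in place of code of your own. Each camera call takes 0.05 s, during which the arm holds its last target. There are 200 camera calls.

## Working session

There is one attempt and no reset: what is moved stays moved. The work goes in short steps, Python scripts to look and compute and a tool call to move; the robot and the scene stay as the last step left them, time stands still between calls to the robot, and variables do not carry over. Pictures are saved under pics/ and viewed, at most 10 in all, crops included, and the job is handed in when it is done.

Besides the shell and the picture viewer there is one more tool, called after "Call:" as name(argument=value, ...), one argument or row to a line, values as JSON. move_arm: Moves the arm, as the interface text tells. Its arguments: {"type":"object","properties":{"targets":{"type":"string"}},"required":["targets"]}

```bash
ls; mkdir -p pics
python3 - <<'E'
from cell import read_state, cams, order, ctrl
import cv2,pickle
s=read_state();print(s)
D={}
for n in("top","side"):
    d=cams.get_image(n);D[n]=d;cv2.imwrite(f"pics/{n}0.png",d["color"][:,:,::-1])
    print(n,d["fovy"],d["cx"],d["cy"],d["rvec"],d["tvec"])
pickle.dump(D,open("d0.pkl","wb"))
E
```

```text
pics
{'clock': 0.0, 'qpos': array([-1.24081905,  0.62936596,  0.03846688,  1.51837663, -0.02699533,
        0.99630152, -0.0199784 ]), 'qd': array([-1.81684980e-03,  1.15388954e-03, -4.02862068e-04,  1.49753285e-03,
       -4.88448072e-05,  4.93964665e-04, -1.70069241e-03]), 'tau': array([ 3.24473349e-04, -5.63392246e+01,  1.22679893e+00, -1.93437624e+01,
        1.12134629e-02,  1.06359611e-02,  1.01430152e-05]), 'eef_pos': array([250.3359536 , 599.17390043, 230.37394039]), 'tool_rot': array([-3.13966046e+00,  4.53350516e-05,  2.74581921e+00]), 'force': array([-0.33723525,  0.2253756 ,  0.00269975]), 'torque': array([ 0.01199562, -0.0042698 ,  0.03021461]), 'gripper_force': 0.0, 'width': 85.35373935951564}
top 57.54985884106028 278.99711641735365 211.9888729160069 [ 2.16368084 -2.19783366  0.07245646] [ 57.9516271  533.94660946 990.37352096]
side 50.116124917455735 279.74897461135413 203.1771796630805 [ 0.57868596 -2.48009138  1.42767708] [ 500.82977259  133.59070948 1213.11977072]
```

View pics/top0.png

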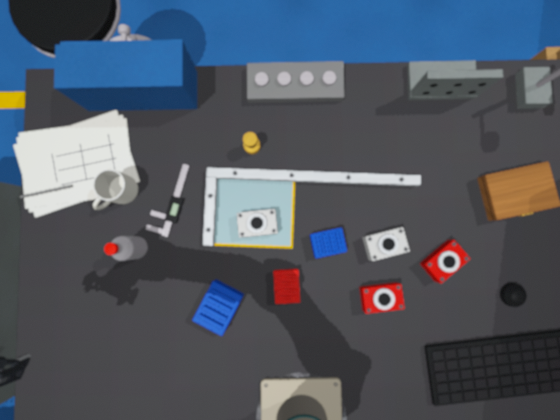

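View pics/side0.png

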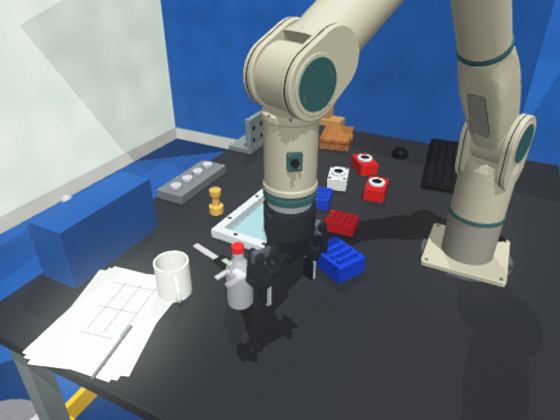

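The top view shows these:
- The fence corner is near px (216,178). The long rail runs right to (420,180), and the short rail runs down to (208,245).
- A silver housing lies in the bay at (257,223).

Candidates for each part:
- **Blue cover:** the small blue one at (328,242) and the larger blue look-alike at (217,307). The red one at (287,287) is excluded.
- **Housings:** silver at (257,223) in the bay and silver at (387,244), the spare. The red ones at (384,298) and (446,262) are excluded.

I choose the housing at (257,223) first, then the cover at (328,242). Next I'll measure and check with a crop.

```bash
cat > h.py <<'E'
import numpy as np,cv2,pickle
def cam(d):
    f=210/np.tan(np.radians(d["fovy"])/2)
    K=np.array([[f,0,d["cx"]],[0,f,d["cy"]],[0,0,1]]);R=cv2.Rodrigues(np.array(d["rvec"],float))[0]
    return K,R,np.array(d["tvec"],float)
def ray(d,px,z):
    K,R,t=cam(d);px=np.atleast_2d(px).astype(float)
    v=np.c_[px,np.ones(len(px))]@np.linalg.inv(K).T@R;c=-R.T@t
    return (c+v*((z-c[2])/v[:,2])[:,None])[:,:2]
def proj(d,P):
    K,R,t=cam(d);p=(np.atleast_2d(P)@R.T+t)@K.T;return p[:,:2]/p[:,2:]
def blobs(mask,amin=60):
    c,_=cv2.findContours(mask.astype(np.uint8),cv2.RETR_EXTERNAL,cv2.CHAIN_APPROX_NONE)
    return [x.reshape(-1,2) for x in c if cv2.contourArea(x)>amin]
def rect(d,c,z):
    (x,y),(w,h),a=cv2.minAreaRect(ray(d,c,z).astype(np.float32))
    if w>h:w,h,a=h,w,a+90   # w short; long axis at angle a+90
    a=(a+90)%180
    return np.round([x,y,w,h,a],1)
E
python3 - <<'E'
from h import *
d=pickle.load(open("d0.pkl","rb"))["top"];I=d["color"];h=cv2.cvtColor(I,cv2.COLOR_RGB2HSV)
print("cam",-cam(d)[1].T@cam(d)[2])
H,S,V=[h[...,i].astype(int) for i in range(3)]
w=(S<40)&(V>150)
for n,m,z in(("white",w,42),("blue",(abs(H-110)<12)&(S>150)&(V>90),36),("red",((H<8)|(H>172))&(S>150)&(V>80),42),("yel",(abs(H-22)<8)&(S>120)&(V>100),0),("bay",(abs(H-93)<12)&(S>20)&(S<120)&(V>120),0)):
    for c in blobs(m):
        print(n,c.mean(0).round(),rect(d,c,z), rect(d,c,25) if n=="white" else "")
cv2.imwrite("pics/crop0.png",cv2.resize(I[150:330,190:430,::-1],None,fx=3.3,fy=3.3,interpolation=cv2.INTER_CUBIC))
E
```

```text
cam [ 460.83318274   43.28908347 1027.15914872]
white [294. 391.] [ 65.2  12.8  96.5 177.5  89.3] [ 58.4  12.2  98.2 180.6  89.3]
white [384. 299.] [ 309.  -212.2   49.3   50.5  133.3] [ 306.4 -216.6   50.2   51.3  133.3]
white [448. 261.] [ 401.  -379.8   50.7   51.1   89.1] [ 400.  -387.1   51.6   52.    89.1]
white [387. 244.] [ 447.2 -226.1   65.4  102.4  103.1] [ 447.  -230.7   66.5  104.1  103.1]
white [160. 228.] [502.3 361.   39.8  58.5  71.7] [503.  366.5  40.5  59.5  71.7]
white [277. 204.] [538.  -34.7 203.4 556.7  86.9] [539.3 -36.1 206.9 566.3  86.9]
white [181. 180.] [620.3 304.   16.6  87.5 163.5] [623.1 308.5  16.9  89.1 163.5]
white [ 78. 165.] [664.9 578.9 244.4 304.6 102.2] [668.4 588.2 248.7 309.8 102.2]
white [284.  78.] [890.5  32.   34.5  35.5 179. ] [897.9  31.8  35.1  36.1 179. ]
white [261.  78.] [890.2  91.7  35.7  36.7  25.2] [897.7  92.5  36.3  37.4  25.2]
white [329.  77.] [891.  -88.6  35.5  37.1  88.9] [898.4 -90.8  36.1  37.7  88.9]
white [306.  77.] [890.7 -29.   36.2  36.4  43.1] [898.2 -30.2  36.8  37.   43.1]
white [122.  35.] [1024.3  465.4   44.6   59.2   88.9] [1034.   472.7   45.4   60.2   88.9]
blue [  7. 410.] [ 49.8 742.6  34.6  53.5 179.3] 
blue [218. 307.] [292.9 210.3  89.2 120.6 152.6] 
blue [328. 242.] [453.1 -75.8  66.3  87.9 101.6] 
blue [ 10. 145.] [718.2 754.7  61.5 201.8   1.9] 
blue [245.  42.] [ 957.9   46.6  303.2 1514.5   88.8] 
red [382. 298.] [ 311.5 -207.6   69.6  106.9   95.8] 
red [286. 286.] [344.3  34.1  66.1  87.4   2.3] 
red [110. 248.] [445.9 484.6  28.2  33.9  89.1] 
red [446. 260.] [ 401.9 -371.8   74.5  109.3  128.1] 
yel [271. 232.] [480.   75.8 136.8 274.4 127. ] 
yel [521. 191.] [ 581.2 -604.   126.6  179.   101.5] 
yel [251. 142.] [727.8 121.9  46.4  58.5 179.5] 
yel [12. 99.] [860.1 782.5  42.6  71.6  89. ] 
yel [549.  54.] [ 963.5 -699.    25.7   64.3   88.9] 
bay [252. 211.] [540.6 121.2 172.8 202.4  87. ]
```

View pics/crop0.png

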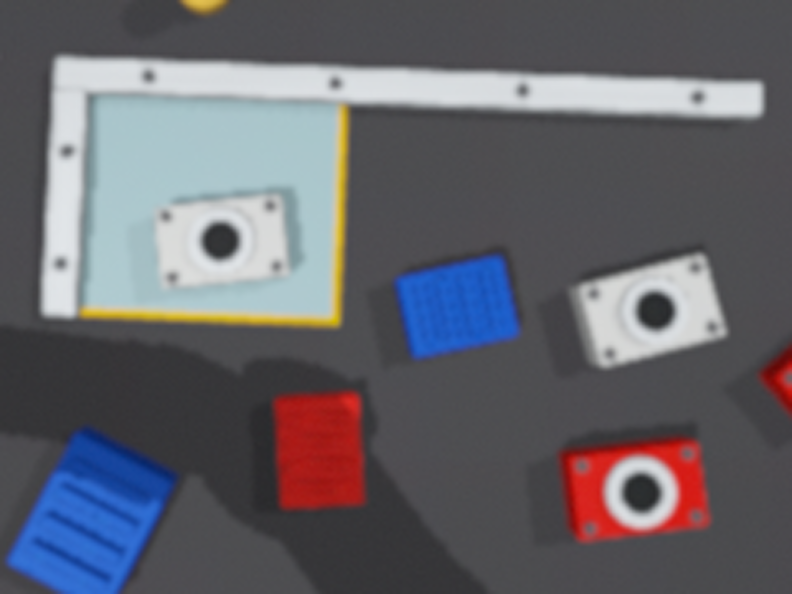

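The crop confirms the choice: the silver housing in the bay, the small blue cover outside it (66x88 mm measured, and 84x64 nominal), and the larger blue look-alike apart from them. The inner corner is at crop px (88,93). Now fence coordinates.

```bash
cat >> h.py <<'E'
EY=np.array([np.cos(np.radians(86.9)),np.sin(np.radians(86.9))]);EX=np.array([EY[1],-EY[0]])
C0=np.array([631.5,217.4])
def fen(p,C=None):
    q=np.atleast_2d(p)-(C0 if C is None else C);return np.c_[q@EX,q@EY]
E
python3 - <<'E'
from h import *
d=pickle.load(open("d0.pkl","rb"))["top"];I=d["color"];h=cv2.cvtColor(I,cv2.COLOR_RGB2HSV).astype(int)
H,S,V=h[...,0],h[...,1],h[...,2]
g=cv2.cvtColor(I,cv2.COLOR_RGB2GRAY).astype(float)
# long rail: outer-edge fit by max gradient per column ; inner edge
def edge(cols,r0,r1,sgn,z):
    P=[]
    for c in cols:
        gr=sgn*np.diff(g[r0:r1,c]);k=gr.argmax();k=min(max(k,1),len(gr)-2)
        a,b,e=gr[k-1:k+2];P.append((c,r0+k+.5+.5*(a-e)/(a-2*b+e+1e-9)))
    return ray(d,np.array(P),z)
for n,p in(("outer",edge(range(215,410,4),162,178,1,25)),("inner",edge(range(300,410,4),174,192,-1,25))):
    f=cv2.fitLine(p.astype(np.float32),cv2.DIST_HUBER,0,.01,.01).ravel()
    print(n,"angle",np.degrees(np.arctan2(f[1],f[0]))%180,"fence x",np.median(fen(p)[:,0]))
print("corner px",fen(ray(d,[[216.7,178.2]],25)))
m=((S<38)&(V>140));q=np.zeros_like(m);
w=m&(cv2.fillPoly(np.zeros(m.shape,np.uint8),[np.int32([[226,195],[290,195],[290,243],[224,243]])],1)>0)
c=max(blobs(w),key=len);r=rect(d,c,42);print("housing",r,fen(r[:2]))
for n,p in(("cover",(453.1,-75.8)),("spare",(447.2,-226.1)),("redcover",(344.3,34.1)),("gauge",(725,122))):print(n,fen(p).round(1))
y=(abs(H-22)<8)&(S>110)&(V>90);ys,xs=np.nonzero(y[185:255,210:305]);F=fen(ray(d,np.c_[xs+210,ys+185],0))
print("yellow: x of long-side",np.median(F[F[:,1]>-195][:,0]),"y of end",np.median(F[F[:,0]>-165][:,1]))
E
```

```text
outer angle 86.89158 fence x 25.732835831876518
inner angle 86.92335 fence x -3.7811224155389347
corner px [[-4.51881518 -4.51898284]]
housing [506.2 107.9  70.6 106.4  95.2] [[-119.19501477 -116.11584067]]
cover [[-162.3 -302.4]]
spare [[-160.  -452.8]]
redcover [[-276.9 -198.6]]
gauge [[ 98.5 -90.2]]
yellow: x of long-side -180.25728266719725 y of end -210.4109630790181
```

Call:
move_arm(
  targets="0 0 0 0 0 0 -7; 0 0 0 0 0 0 -7; 0 0 0 0 0 0 -5.5; 0 0 0 0 0 0 0",
)

```text
clock: 0.43
eef_pos: [250.5, 599.4, 230.8]
tool_rot: [-3.141, -0.001, 3.088]
force: [0.5, 0.2, 0.9]
width: 42.8
gripper_force: 0.0
```

Call:
move_arm(
  targets="0 -1.8 -3.6 0 0 0 0; 0 -1.8 -3.6 0 0 0 0; 0 -1.8 -3.6 0 0 0 0; 0 -1.8 -3.6 0 0 0 0; 0 -1.8 -3.6 0 0 0 0",
)

```text
clock: 0.85
eef_pos: [330.8, 413.1, 231.1]
tool_rot: [-3.141, -0.0, 3.083]
force: [0.3, 0.0, -0.5]
width: 43.1
gripper_force: 0.0
```

Call:
move_arm(
  targets="0 -1.8 -3.6 0 0 0 0; 0 -1.8 -3.6 0 0 0 0; 0 -1.8 -3.6 0 0 0 0; 0 -1.8 -3.6 0 0 0 0; 0 -1.8 -3.6 0 0 0 0",
)

```text
clock: 1.27
eef_pos: [410.7, 228.4, 231.4]
tool_rot: [3.141, 0.0, 3.083]
force: [-0.1, -0.4, 0.7]
width: 42.5
gripper_force: 0.0
```

Call:
move_arm(
  targets="0 -1.8 -3.6 0 0 0 0; 0 -1.8 -3.6 0 0 0 0; 0 0 -3.6 0 0 0 0; 0 0 0 0 0 0 0; 0 0 0 0 0 0 0",
)

```text
clock: 1.68
eef_pos: [440.2, 118.1, 231.2]
tool_rot: [-3.141, -0.001, 3.078]
force: [0.0, 0.7, 0.4]
width: 42.8
gripper_force: 0.0
```

```bash
cat > st.py <<'E'
from cell import read_state
from h import *
s=read_state();print(s["clock"],"fence",fen(s["eef_pos"][:2]).round(1),"z",s["eef_pos"][2].round(1),"rot",s["tool_rot"].round(3),"F fence",fen(s["force"][:2],0*C0).round(1),s["force"][2].round(1),"q",s["qpos"].round(2))
E
python3 st.py
```

```text
1.6833 fence [[-185.6 -109.5]] z 231.2 rot [-3.141e+00 -1.000e-03  3.078e+00] F fence [[-0.   0.7]] 0.4 q [-0.31  0.36 -0.02  2.03  0.01  0.75  1.17]
```

Call:
move_arm(
  targets="0 0 -0.6 4 0 0 -0.5; 0 0 0 4 0 0 0; 0 0 0 4 0 0 0; 0 0 0 4 0 0 0; 0 0 0 4 0 0 0",
)

```text
clock: 2.1
eef_pos: [439.5, 115.8, 36.5]
tool_rot: [-3.139, -0.002, 3.095]
force: [1.5, -0.9, -0.4]
width: 42.7
gripper_force: 0.0
```

Call:
move_arm(
  targets="0 0 0 1.2 0 0 0; 0 0 0 1 0 0 0; 0 0 0 0 0 0 0",
)

```text
clock: 2.35
eef_pos: [439.3, 114.6, 17.2]
tool_rot: [-3.137, -0.005, 3.097]
force: [1.1, -0.1, 0.1]
width: 42.8
gripper_force: 0.0
```

```bash
python3 st.py
python3 - <<'E'
from cell import cams
import cv2,numpy as np
a=cams.get_image("wrist")["color"];b=cams.get_image("top")["color"][150:330,190:430]
b=cv2.resize(b,(560,420));cv2.imwrite("pics/a1.png",cv2.resize(np.vstack([a,b]),(400,600))[:,:,::-1])
E
```

```text
2.35 fence [[-186.4 -113.1]] z 17.2 rot [-3.137 -0.005  3.097] F fence [[ 1.1 -0.1]] 0.1 q [-0.19  0.76 -0.18  2.19  0.58  0.24  0.64]
```

View pics/a1.png

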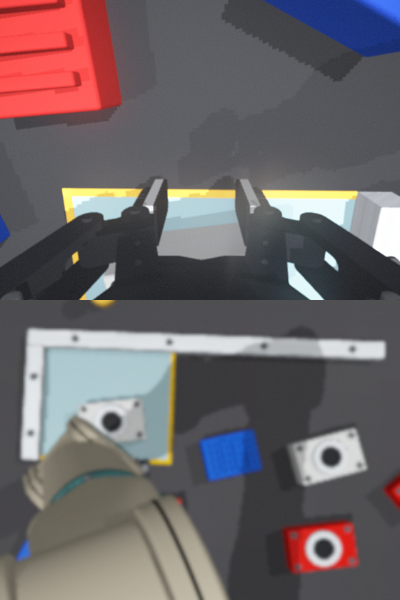

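The wrist view shows both fingers down in front of the bay's yellow edge, with the housing visible beyond the palm at about (200,240). The top view shows the housing still in place. I start the push in +x.

Call:
move_arm(
  targets="0 -1 0 0 0 0 0; 0 -1 0 0.2 0 0 0; 0 -1 0 0.3 0 0 0; 0 -1 0 0 0 0 0; 0 -1 0 0 0 0 0",
)

```text
clock: 2.87
eef_pos: [488.9, 111.6, 14.8]
tool_rot: [-3.136, -0.004, 3.095]
force: [-3.2, 0.5, -1.4]
width: 42.6
gripper_force: 1.5
```

Call:
move_arm(
  targets="0 -1 0 0 0 0 0; 0 -1 0 0 0 0 0; 0 -1 0 0 0 0 0; 0 0 0 0 0 0 0",
)

```text
clock: 3.2
eef_pos: [522.1, 110.3, 15.0]
tool_rot: [-3.138, 0.001, 3.094]
force: [-0.7, -0.4, 0.1]
width: 43.1
gripper_force: 0.0
```

```bash
python3 st.py
```

```text
3.2 fence [[-103.5 -112.8]] z 15.0 rot [-3.138e+00  1.000e-03  3.094e+00] F fence [[-0.7 -0.4]] 0.1 q [-0.08  0.82 -0.28  1.98  0.53  0.41  0.75]
```

Call:
move_arm(
  targets="0 -0.6 0 0 0 0 0.4; 0 -0.6 0 0 0 0 0; 0 -0.5 0 0 0 0 0; 0 -0.3 0 0 0 0 0; 0 -0.3 0 0 0 0 0",
)

```text
clock: 3.62
eef_pos: [540.4, 108.7, 14.5]
tool_rot: [-3.136, -0.006, 3.088]
force: [-7.3, 1.3, 5.7]
width: 42.8
gripper_force: 3.5
```

Call:
move_arm(
  targets="0 -0.3 0 0 0 0 0; 0 -0.2 0 0 0 0 0; 0 0 0 0 0 0 0",
)

```text
clock: 3.87
eef_pos: [546.2, 108.5, 14.5]
tool_rot: [-3.136, -0.005, 3.088]
force: [-4.7, -0.8, 4.6]
width: 42.7
gripper_force: 2.7
```

```bash
python3 st.py
```

```text
3.8667 fence [[ -79.3 -113.4]] z 14.5 rot [-3.136 -0.005  3.088] F fence [[-4.7 -1. ]] 4.6 q [-0.05  0.84 -0.3   1.91  0.52  0.47  0.78]
```

Not at the rail yet, since the force is only ~5 N of sliding friction. I continue gently.

Call:
move_arm(
  targets="0 -0.2 0 0 0 0 0; 0 -0.2 0 0 0 0 0; 0 -0.2 0 0 0 0 0; 0 0 0 0 0 0 0",
)

```text
clock: 4.2
eef_pos: [550.0, 108.2, 14.2]
tool_rot: [-3.135, -0.009, 3.089]
force: [-8.8, 1.5, 7.2]
width: 42.6
gripper_force: 4.7
```

Call:
move_arm(
  targets="0 -0.2 0 0 0 0 0; 0 -0.2 0 0 0 0 0; 0 0 0 0 0 0 0",
)

```text
clock: 4.45
eef_pos: [549.9, 108.0, 13.9]
tool_rot: [-3.133, -0.016, 3.089]
force: [-16.4, 2.5, 13.8]
width: 43.0
gripper_force: 8.7
```

```bash
python3 st.py
```

```text
4.45 fence [[ -75.6 -113.7]] z 13.9 rot [-3.133 -0.016  3.089] F fence [[-16.5   1.6]] 13.8 q [-0.05  0.85 -0.32  1.89  0.51  0.5   0.8 ]
```

The position stalls at x=-75.6 (nominal -75) and the force rises to 16 N, so the housing is flush on the long rail. Now I back off, lift, turn 90° and go to its -y end.

Call:
move_arm(
  targets="-0.7 1 0 0 0 0 0; -0.7 1.5 0 -1 0 0 0; -0.7 0 0 -3.5 0 0 0; -0.7 0 -2 -3 0 0 0; -0.7 0 -4 0 0 0 0",
)

```text
clock: 4.87
eef_pos: [534.8, 57.0, 95.2]
tool_rot: [3.138, 0.011, 3.098]
force: [1.0, -0.1, 0.2]
width: 13.0
gripper_force: 0.0
```

Call:
move_arm(
  targets="-0.7 0 -2.2 0 0 0 7; -0.7 0 0 0 0 0 7; -0.7 0 0 0 0 0 7; -0.7 0 0 0 0 0 7; -0.7 0 0 0 0 0 7",
)

```text
clock: 5.28
eef_pos: [529.8, 27.6, 90.2]
tool_rot: [-3.139, 0.003, 2.47]
force: [0.1, 0.3, 0.3]
width: 12.8
gripper_force: 0.0
```

Call:
move_arm(
  targets="-0.7 0 0 0 0 0 7; -0.7 0 0 0 0 0 7; -0.7 0 0 0 0 0 7; -0.7 0 0 0 0 0 7; -0.7 0 0 0 0 0 7",
)

```text
clock: 5.7
eef_pos: [529.8, 27.9, 90.2]
tool_rot: [-3.141, 0.004, 1.86]
force: [0.4, 0.3, -0.6]
width: 12.8
gripper_force: 0.0
```

Call:
move_arm(
  targets="-0.7 0 0 0 0 0 7; -0.7 0 0 0 0 0 7; -0.7 0 0 0 0 0 6; -0.7 0 0 0 0 0 0",
)

```text
clock: 6.03
eef_pos: [529.8, 28.0, 90.1]
tool_rot: [3.141, 0.004, 1.515]
force: [-1.0, 1.4, 0.0]
width: 12.8
gripper_force: 0.0
```

```bash
python3 st.py
cat > look.py <<'E'
import sys
from cell import cams
from h import *
d=cams.get_image("top");I=d["color"]
cv2.imwrite(f"pics/{sys.argv[1]}.png",cv2.resize(I[150:330,190:430,::-1],None,fx=3.3,fy=3.3,interpolation=cv2.INTER_CUBIC))
pickle.dump(d,open("d.pkl","wb"))
h=cv2.cvtColor(I,cv2.COLOR_RGB2HSV).astype(int);H,S,V=h[...,0],h[...,1],h[...,2]
for n,m,z in(("dark bore",(V<55)&(S<140),50),("blue",(abs(H-110)<12)&(S>150)&(V>90),36)):
    for c in blobs(m,20):
        r=rect(d,c,z);f=fen(r[:2])[0]
        if -200<f[0]<20 and -560<f[1]<10 and r[3]<110: print(n,f.round(1),"size",r[2:4],"angle-fence",r[4]-86.9)
E
python3 look.py a2
```

```text
6.0333 fence [[ -91.3 -194.6]] z 90.1 rot [3.141 0.004 1.515] F fence [[-1.1  1.3]] 0.0 q [-0.13  0.67  0.03  1.97 -0.03  0.5  -0.13]
dark bore [-182.5 -381.7] size [21.4 58.6] angle-fence -73.30000000000001
blue [-155.4 -329.7] size [32.1 65.9] angle-fence -74.4
```

Call:
move_arm(
  targets="-0.7 0 3 0 0 0 0; -0.7 0 2.7 0 0 0 0; -0.7 0 0 4 0 0 0; -0.7 0 0 2.8 0 0 0; -0.7 0 0 1 0 0 0",
)

```text
clock: 6.5
eef_pos: [583.8, 23.9, 8.1]
tool_rot: [-3.135, 0.005, 1.52]
force: [-1.9, 0.2, 0.1]
width: 12.9
gripper_force: 0.0
```

Call:
move_arm(
  targets="-0.7 0 0 0 0 0 0; -0.7 0 0 0 0 0 0",
)

```text
clock: 6.67
eef_pos: [585.8, 23.9, 11.6]
tool_rot: [-3.14, 0.005, 1.518]
force: [0.8, 0.2, 0.5]
width: 12.7
gripper_force: 0.0
```

```bash
python3 st.py;  python3 - <<'E'
from cell import cams
import cv2
cv2.imwrite("pics/w2.png",cams.get_image("wrist")["color"][:,:,::-1])
E
```

```text
6.6667 fence [[ -35.1 -195.7]] z 11.6 rot [-3.14   0.005  1.518] F fence [[0.8 0.3]] 0.5 q [-0.1   0.85  0.02  1.84 -0.03  0.45 -0.12]
```

View pics/w2.png

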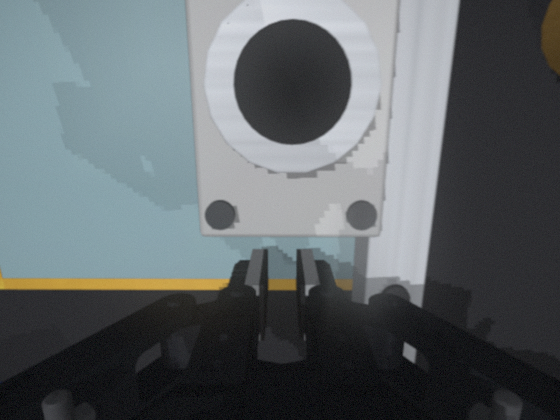

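The wrist view shows the housing against the long rail (housing edge near px 385). Its end is at row 235, and the fingers are centred just behind it. I push in +y.

Call:
move_arm(
  targets="-0.7 1 0 0 0 0 0; -0.7 1 0 0 0 0 0; -0.7 1 0 0 0 0 0; -0.7 1 0 0 0 0 0; -0.7 1 0 0 0 0 0",
)

```text
clock: 7.13
eef_pos: [589.7, 72.5, 12.9]
tool_rot: [3.14, 0.007, 1.516]
force: [-0.3, -7.4, 4.2]
width: 12.7
gripper_force: 3.3
```

Call:
move_arm(
  targets="-0.7 0.8 0 0 0 0 0; -0.7 0.6 0 0 0 0 0; -0.7 0.5 0 0 0 0 0; -0.7 0.4 0 0 0 0 0; -0.7 0 0 0 0 0 0",
)

```text
clock: 7.55
eef_pos: [590.9, 97.1, 12.7]
tool_rot: [3.14, 0.005, 1.518]
force: [0.5, -4.5, 1.8]
width: 12.8
gripper_force: 1.6
```

```bash
python3 st.py
```

```text
7.55 fence [[ -34.  -122.3]] z 12.7 rot [3.14  0.005 1.518] F fence [[ 0.8 -4.4]] 1.8 q [-0.24  0.86  0.04  1.81 -0.06  0.48 -0.21]
```

Call:
move_arm(
  targets="-0.7 0.3 0 0 0 0 0; -0.7 0.3 0 0 0 0 0; -0.7 0.2 0 0 0 0 0; -0.7 0.2 0 0 0 0 0; -0.7 0 0 0 0 0 0",
)

```text
clock: 7.97
eef_pos: [591.0, 105.9, 12.1]
tool_rot: [3.141, 0.006, 1.517]
force: [0.7, -4.9, 3.6]
width: 13.1
gripper_force: 2.5
```

Call:
move_arm(
  targets="-0.7 0.2 0 0 0 0 0; -0.7 0.2 0 0 0 0 0; -0.7 0.2 0 0 0 0 0; -0.7 0 0 0 0 0 0",
)

```text
clock: 8.3
eef_pos: [591.0, 105.9, 12.2]
tool_rot: [-3.141, 0.013, 1.514]
force: [-0.1, -15.4, 7.9]
width: 12.8
gripper_force: 7.6
```

```bash
python3 st.py;  python3 - <<'E'
from cell import cams
import cv2
cv2.imwrite("pics/w3.png",cams.get_image("wrist")["color"][:,:,::-1])
E
```

```text
8.3 fence [[ -34.4 -113.5]] z 12.2 rot [-3.141  0.013  1.514] F fence [[  0.8 -15.4]] 7.9 q [-0.26  0.86  0.05  1.8  -0.06  0.49 -0.24]
```

View pics/w3.png

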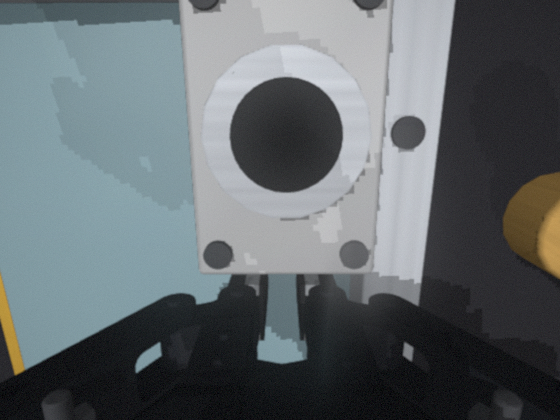

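The force rises to 15 N with no further travel, so the housing is home in the corner and parallel to the rail in the picture. Next is the cover. The spot behind it is close to the base (~395 mm), so I'll approach with the tool tilted about 14°, tips toward the base.

Call:
move_arm(
  targets="-0.7 -1.5 0 0 0 0 0; 0 0 0 -4 0 0 0; 0 -1 -0.5 -4 0 0 0; 0 -3.2 -2 0 0 0 0; 0 -3.2 -2 0 0 0 0",
)

```text
clock: 8.77
eef_pos: [543.8, 29.6, 94.3]
tool_rot: [3.135, 0.001, 1.522]
force: [-0.3, -2.6, -1.5]
width: 42.5
gripper_force: 0.0
```

Call:
move_arm(
  targets="0 -3.2 -2 0 0 0 0; 0 -3.2 -2 0 0 0 0; 0 -3.2 -2.4 0 0 0 0; 0 0 0 0 0 0 -7; 0 0 0 0 0 0 -7",
)

```text
clock: 9.18
eef_pos: [470.7, -66.9, 92.6]
tool_rot: [-3.139, 0.005, 1.764]
force: [-0.1, 0.0, 0.6]
width: 42.7
gripper_force: 0.0
```

Call:
move_arm(
  targets="0 0 0 0 0 0 -7; 0 0 0 0 0 0 -7; 0 0 0 0 0 0 -7; 0 0 0 0 0 0 -7; 0 0 0 0 0 0 -7",
)

```text
clock: 9.6
eef_pos: [472.8, -64.3, 92.6]
tool_rot: [-3.139, 0.003, 2.38]
force: [1.3, 0.5, -0.1]
width: 42.9
gripper_force: 0.0
```

Call:
move_arm(
  targets="0 0 0 0 0 0 -7; 0 0 0 0 0 0 -7; 0 0 0 0 0 0 -7; 0 0 0 0 0 0 -7; 0 0 0 0 0 0 -7",
)

```text
clock: 10.02
eef_pos: [472.8, -64.4, 92.6]
tool_rot: [-3.138, 0.0, 2.991]
force: [0.0, -0.9, 0.3]
width: 42.7
gripper_force: 0.0
```

Call:
move_arm(
  targets="0 0 0 0 0 0 -6; 0 0 0 0 0 7 0; 0 0 0 0 0 7 0; 0 0 0 0 0 0 0",
)

```text
clock: 10.35
eef_pos: [477.2, -64.7, 91.5]
tool_rot: [-3.139, -0.237, 3.086]
force: [2.7, -0.6, -0.3]
width: 42.7
gripper_force: 0.0
```

```bash
python3 st.py
```

```text
10.35 fence [[-138.9 -290.1]] z 91.5 rot [-3.139 -0.237  3.086] F fence [[ 2.7 -0.5]] -0.3 q [ 0.38  0.76 -0.49  1.88  0.42  0.86  1.17]
```

Call:
move_arm(
  targets="0 2.8 -0.3 0.7 0 0 0; 0 2.8 -0.3 0.7 0 0 0; 0 2.8 -0.4 0.7 0 0 0; 0 0 0 0 0 0 0",
)

```text
clock: 10.68
eef_pos: [377.4, -71.4, 91.8]
tool_rot: [-3.134, -0.246, 3.087]
force: [-2.1, 0.0, -1.1]
width: 42.7
gripper_force: 0.0
```

```bash
python3 st.py
```

```text
10.6833 fence [[-238.1 -302.1]] z 91.8 rot [-3.134 -0.246  3.087] F fence [[-2.1 -0.1]] -1.1 q [ 0.42  0.67 -0.47  2.13  0.45  0.7   1.13]
```

Call:
move_arm(
  targets="0 -0.9 0 2.5 0 0 0; 0 -0.7 0 2.5 0 0 0; 0 -0.7 0 2.5 0 0 0; 0 0 0 0 0 0 0; 0 0 0 0 0 0 0",
)

```text
clock: 11.1
eef_pos: [389.1, -71.1, 13.0]
tool_rot: [-3.136, -0.24, 3.088]
force: [-0.7, -0.3, -0.0]
width: 42.8
gripper_force: 0.0
```

```bash
python3 st.py;  python3 - <<'E'
from cell import cams
import cv2
cv2.imwrite("pics/w4.png",cams.get_image("wrist")["color"][:,:,::-1])
E
```

```text
11.1 fence [[-226.5 -301.2]] z 13.0 rot [-3.136 -0.24   3.088] F fence [[-0.7 -0.4]] -0.0 q [ 0.35  0.82 -0.37  2.13  0.56  0.54  1.05]
```

View pics/w4.png

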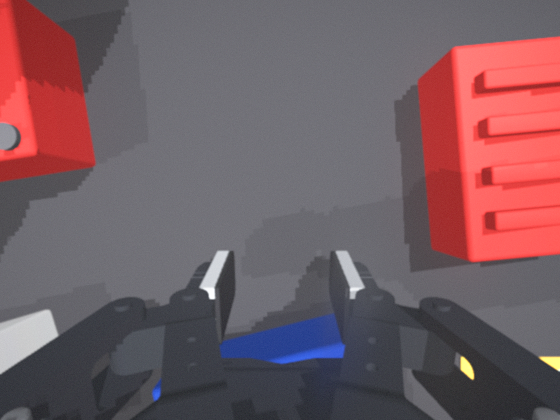

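The wrist view shows the blue cover just ahead of both fingers at about px (285,340). The red parts are clear on both sides. I push in +x, with horizontal motion in the tilted frame.

Call:
move_arm(
  targets="0 -1 0 -0.24 0 0 0; 0 -1 0 -0.24 0 0 0; 0 -1 0 -0.24 0 0 0; 0 -1 0 -0.24 0 0 0; 0 -1 0 -0.24 0 0 0",
)

```text
clock: 11.57
eef_pos: [440.6, -74.7, 14.7]
tool_rot: [-3.135, -0.239, 3.086]
force: [-2.6, -0.1, -0.5]
width: 42.9
gripper_force: 1.4
```

Call:
move_arm(
  targets="0 -1 0 -0.24 0 0 0; 0 -0.8 0 -0.2 0 0 0; 0 -0.6 0 -0.15 0 0 0; 0 -0.3 0 -0.08 0 0 0; 0 0 0 0 0 0 0",
)

```text
clock: 11.98
eef_pos: [467.5, -76.4, 14.2]
tool_rot: [-3.135, -0.241, 3.086]
force: [-4.9, -0.2, 5.5]
width: 42.5
gripper_force: 3.0
```

```bash
python3 st.py
```

```text
11.9833 fence [[-147.9 -302.2]] z 14.2 rot [-3.135 -0.241  3.086] F fence [[-4.9 -0.4]] 5.5 q [ 0.36  0.88 -0.42  1.92  0.5   0.71  1.12]
```

Call:
move_arm(
  targets="0 -0.8 0 -0.2 0 0 0; 0 -0.8 0 -0.2 0 0 0; 0 -0.8 0 -0.2 0 0 0; 0 0 0 0 0 0 0; 0 1.8 0 0.4 0 0 0",
)

```text
clock: 12.4
eef_pos: [480.1, -76.4, 13.9]
tool_rot: [-3.137, -0.23, 3.086]
force: [1.6, -0.7, -1.3]
width: 42.5
gripper_force: 0.0
```

Call:
move_arm(
  targets="0 0 0 0 0 -7 0; 0 0 0 0 0 -7 0; 0 0 0 0 0 0 0",
)

```text
clock: 12.65
eef_pos: [471.2, -77.7, 13.4]
tool_rot: [-3.131, -0.023, 3.089]
force: [-2.2, -0.4, 1.1]
width: 42.9
gripper_force: 0.0
```

```bash
python3 st.py;  python3 look.py t5
```

```text
12.65 fence [[-144.1 -303.3]] z 13.4 rot [-3.131 -0.023  3.089] F fence [[-2.2 -0.5]] 1.1 q [ 0.29  0.79 -0.28  2.11  0.66  0.35  0.97]
blue [ -69.3 -308.9] size [60.2 85.8] angle-fence 1.7999999999999972
```

View pics/t5.png

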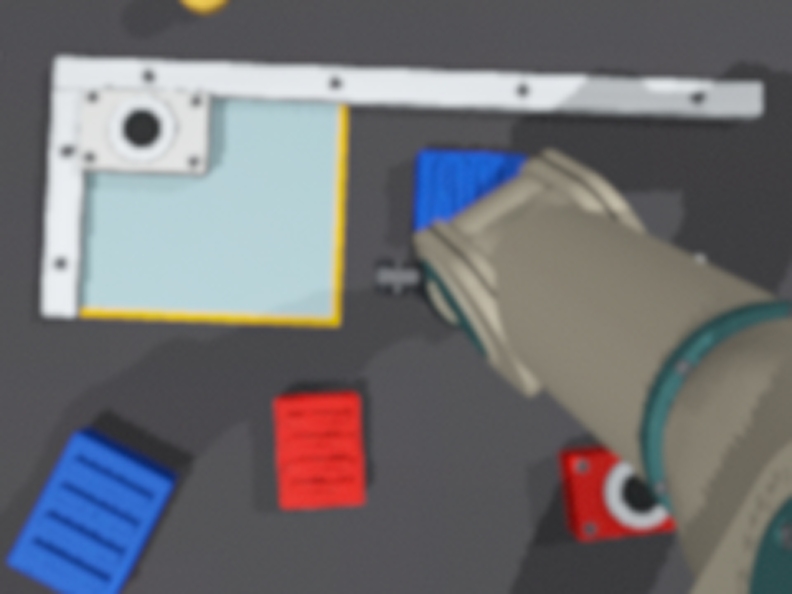

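The picture shows the housing seated in the corner at crop (145,130). The cover is now parallel to the rail at (470,190), about 35 mm short of it. I continue with the tool vertical.

Call:
move_arm(
  targets="0 -1 -0.1 0 0 -0.8 0; 0 -1 -0.1 0 0 0 0; 0 -1 -0.1 0 0 0 0; 0 -0.8 0 0 0 0 0; 0 -0.8 0 0 0 0 0",
)

```text
clock: 13.12
eef_pos: [522.3, -83.9, 11.7]
tool_rot: [-3.131, -0.011, 3.086]
force: [-4.6, -0.1, 4.0]
width: 42.4
gripper_force: 2.6
```

Call:
move_arm(
  targets="0 -0.6 0 0 0 0 0; 0 -0.5 0 0 0 0 0; 0 -0.4 0 0 0 0 0; 0 -0.2 0 0 0 0 0; 0 0 0 0 0 0 0",
)

```text
clock: 13.53
eef_pos: [539.5, -84.5, 11.6]
tool_rot: [-3.132, -0.008, 3.087]
force: [-2.5, -1.0, 0.7]
width: 43.0
gripper_force: 0.8
```

```bash
python3 st.py
```

```text
13.5333 fence [[ -75.6 -306.4]] z 11.6 rot [-3.132 -0.008  3.087] F fence [[-2.5 -1.1]] 0.7 q [ 0.32  0.84 -0.35  1.94  0.62  0.47  1.03]
```

Call:
move_arm(
  targets="0 -0.2 0 0 0 0 0; 0 -0.2 0 0 0 0 0; 0 -0.2 0 0 0 0 0; 0 -0.1 0 0 0 0 0; 0 0 0 0 0 0 0",
)

```text
clock: 13.95
eef_pos: [539.4, -84.7, 11.2]
tool_rot: [-3.13, -0.02, 3.088]
force: [-13.3, 1.5, 10.8]
width: 42.6
gripper_force: 7.1
```

```bash
python3 st.py
```

```text
13.95 fence [[ -75.6 -306.7]] z 11.2 rot [-3.13  -0.02   3.088] F fence [[-13.4   0.8]] 10.8 q [ 0.32  0.85 -0.35  1.93  0.61  0.49  1.04]
```

Same stall at x=-75.6 with 13 N, so the cover is flush on the long rail. Now I turn and push it along the rail.

Call:
move_arm(
  targets="-0.7 1 0 0 0 0 0; -0.7 1.5 0 -1 0 0 0; -0.7 0 0 -3.5 0 0 0; -0.7 0 -2 -3 0 0 0; -0.7 0 -3.2 0 0 0 0",
)

```text
clock: 14.37
eef_pos: [524.6, -130.7, 93.0]
tool_rot: [-3.134, 0.004, 3.095]
force: [1.3, -0.4, 0.3]
width: 12.6
gripper_force: 0.0
```

Call:
move_arm(
  targets="-0.7 0 -2 0 0 0 7; -0.7 0 0 0 0 0 7; -0.7 0 0 0 0 0 7; -0.7 0 0 0 0 0 7; -0.7 0 0 0 0 0 7",
)

```text
clock: 14.78
eef_pos: [519.2, -154.9, 88.1]
tool_rot: [-3.131, 0.002, 2.471]
force: [-0.3, 0.4, -0.8]
width: 12.8
gripper_force: 0.0
```

Call:
move_arm(
  targets="-0.7 0 0 0 0 0 7; -0.7 0 0 0 0 0 7; -0.7 0 0 0 0 0 7; -0.7 0 0 0 0 0 7; -0.7 0 0 0 0 0 7",
)

```text
clock: 15.2
eef_pos: [519.3, -154.7, 88.1]
tool_rot: [-3.133, 0.008, 1.861]
force: [-0.2, -0.8, 0.8]
width: 12.5
gripper_force: 0.0
```

Call:
move_arm(
  targets="-0.7 0 0 0 0 0 7; -0.7 0 0 0 0 0 7; -0.7 0 0 0 0 0 6; -0.7 0 0 0 0 0 0",
)

```text
clock: 15.53
eef_pos: [519.1, -154.6, 88.0]
tool_rot: [-3.136, 0.011, 1.515]
force: [-0.1, -0.9, 0.0]
width: 12.8
gripper_force: 0.0
```

```bash
python3 st.py
```

```text
15.5333 fence [[ -92.1 -377.5]] z 88.0 rot [-3.136  0.011  1.515] F fence [[-0.  -0.9]] 0.0 q [ 0.25  0.68 -0.03  1.94  0.06  0.52  0.12]
```

Call:
move_arm(
  targets="-0.7 0 3 0 0 0 0; -0.7 0 2.8 0 0 0 0; -0.7 0 0 1 0 0 0; -0.7 0 0 0 0 0 0",
)

```text
clock: 15.87
eef_pos: [576.6, -157.5, 76.0]
tool_rot: [-3.134, 0.01, 1.521]
force: [-0.2, 0.1, -0.8]
width: 13.1
gripper_force: 0.0
```

```bash
python3 st.py
cat > wb.py <<'E'
from cell import cams
from h import *
d=cams.get_image("wrist");h=cv2.cvtColor(d["color"],cv2.COLOR_RGB2HSV).astype(int);H,S,V=h[...,0],h[...,1],h[...,2]
m=(abs(H-110)<12)&(S>150)&(V>60)
for c in blobs(m,1500):
    f=fen(ray(d,c,36));print("blue px",c.min(0),c.max(0),"fence min",f.min(0).round(1),"max",f.max(0).round(1))
E
python3 wb.py
```

```text
15.8667 fence [[ -34.5 -377.3]] z 76.0 rot [-3.134  0.01   1.521] F fence [[-0.2  0.1]] -0.8 q [ 0.23  0.76 -0.03  1.79  0.06  0.6   0.11]
blue px [222  34] [348 199] fence min [ -65.8 -354.4] max [  -3.3 -271.7]
```

Call:
move_arm(
  targets="-0.7 0 0 3 0 0 0; -0.7 -0.1 0 2.4 0 0 0; -0.7 0 0 1 0 0 0; -0.7 0 0 0 0 0 0",
)

```text
clock: 16.25
eef_pos: [571.8, -159.2, 11.1]
tool_rot: [-3.127, 0.009, 1.517]
force: [-0.2, -0.5, -0.5]
width: 12.7
gripper_force: 0.0
```

Call:
move_arm(
  targets="-0.7 0.6 0 0 0 0 0; -0.7 0.8 0 0 0 0 0; -0.7 1 0 0 0 0 0; -0.7 1 0 0 0 0 0; -0.7 1 0 0 0 0 0",
)

```text
clock: 16.67
eef_pos: [577.6, -116.2, 14.2]
tool_rot: [-3.135, 0.012, 1.516]
force: [-1.2, -5.7, 5.3]
width: 13.0
gripper_force: 3.0
```

Call:
move_arm(
  targets="-0.7 1 0 0 0 0 0; -0.7 1 0 0 0 0 0; -0.7 1 0 0 0 0 0; -0.7 1 0 0 0 0 0; -0.7 0.5 0 0 0 0 0",
)

```text
clock: 17.08
eef_pos: [580.2, -69.3, 13.5]
tool_rot: [-3.135, 0.01, 1.518]
force: [-1.6, -3.9, 3.4]
width: 12.9
gripper_force: 2.4
```

```bash
python3 st.py; python3 wb.py
```

```text
17.0833 fence [[ -35.7 -289. ]] z 13.5 rot [-3.135  0.01   1.518] F fence [[-1.4 -4. ]] 3.4 q [ 0.07  0.85 -0.    1.84  0.03  0.46 -0.02]
blue px [195  27] [389 266] fence min [ -64.8 -277.2] max [  -2.4 -194.6]
```

Call:
move_arm(
  targets="-0.7 0.9 0.1 0 0 0 0; -0.7 1 0.1 0 0 0 0; -0.7 1 0 0 0 0 0; -0.7 1 0 0 0 0 0; -0.7 1 0 0 0 0 0",
)

```text
clock: 17.55
eef_pos: [583.2, -23.3, 12.1]
tool_rot: [-3.132, 0.012, 1.515]
force: [-1.5, -6.5, 3.1]
width: 12.8
gripper_force: 3.1
```

Call:
move_arm(
  targets="-0.7 0.9 0 0 0 0 0; -0.7 0.7 0 0 0 0 0; -0.7 0.5 0 0 0 0 0; -0.7 0.3 0 0 0 0 0; -0.7 0 0 0 0 0 0",
)

```text
clock: 17.97
eef_pos: [584.7, 2.0, 11.9]
tool_rot: [-3.132, 0.011, 1.517]
force: [-1.0, -3.0, 3.0]
width: 13.0
gripper_force: 1.7
```

```bash
python3 st.py
```

```text
17.9667 fence [[ -35.1 -217.6]] z 11.9 rot [-3.132  0.011  1.517] F fence [[-0.8 -3. ]] 3.0 q [-0.06  0.85  0.01  1.84  0.    0.46 -0.11]
```

Twenty mm remain, so I close up gently.

Call:
move_arm(
  targets="-0.7 0.4 0 0 0 0 0; -0.7 0.4 0 0 0 0 0; -0.7 0.3 0 0 0 0 0; -0.7 0.3 0 0 0 0 0; -0.7 0.2 0 0 0 0 0",
)

```text
clock: 18.38
eef_pos: [585.5, 16.6, 11.7]
tool_rot: [-3.132, 0.012, 1.516]
force: [-0.9, -7.0, 5.0]
width: 13.1
gripper_force: 3.3
```

Call:
move_arm(
  targets="-0.7 0.2 0 0 0 0 0; -0.7 0.2 0 0 0 0 0; -0.7 0.2 0 0 0 0 0; -0.7 0.2 0 0 0 0 0; -0.7 0 0 0 0 0 0",
)

```text
clock: 18.8
eef_pos: [585.7, 22.0, 11.7]
tool_rot: [-3.131, 0.015, 1.514]
force: [-1.6, -10.2, 6.5]
width: 12.6
gripper_force: 5.2
```

```bash
python3 st.py
```

```text
18.8 fence [[ -35.1 -197.5]] z 11.7 rot [-3.131  0.015  1.514] F fence [[ -1.  -10.3]] 6.5 q [-0.11  0.85  0.02  1.83 -0.01  0.47 -0.14]
```

This is exactly the expected end position (-197.5). I give one more firm press, then back off, lift away and look.

Call:
move_arm(
  targets="-0.7 0.2 0 0 0 0 0; -0.7 0.2 0 0 0 0 0; -0.7 0 0 0 0 0 0; -0.7 0 0 0 0 0 0",
)

```text
clock: 19.13
eef_pos: [585.7, 22.1, 11.8]
tool_rot: [-3.131, 0.019, 1.512]
force: [-1.9, -16.4, 7.4]
width: 12.7
gripper_force: 8.5
```

```bash
python3 st.py
```

```text
19.1333 fence [[ -35.2 -197.5]] z 11.8 rot [-3.131  0.019  1.512] F fence [[ -1.  -16.4]] 7.4 q [-0.11  0.85  0.03  1.83 -0.    0.47 -0.15]
```

Call:
move_arm(
  targets="-0.7 -1.2 0 0 0 0 0; -0.7 -1.5 0 0 0 0 0; -0.7 0 0 -4 0 0 0; -0.7 0 0 -4 0 0 0; -0.7 -4 -2 -2 0 0 0",
)

```text
clock: 19.55
eef_pos: [573.8, -19.2, 112.7]
tool_rot: [3.14, 0.002, 1.528]
force: [1.8, 0.9, 0.6]
width: 13.0
gripper_force: 0.0
```

Call:
move_arm(
  targets="-0.7 -4 -2 -2 0 0 0; -0.7 -4 0 -2 0 0 0; -0.7 -4 0 -2 0 0 0; -0.7 -4 0 0 0 0 0; -0.7 -4 0 0 0 0 0",
)

```text
clock: 19.97
eef_pos: [541.9, -215.9, 167.0]
tool_rot: [-3.136, 0.009, 1.519]
force: [1.3, -0.1, -0.2]
width: 12.5
gripper_force: 0.0
```

```bash
python3 st.py; python3 look.py t6;python3 - <<'E'
from h import *
d=pickle.load(open("d.pkl","rb"));g=d["color"]
cv2.imwrite("pics/t6b.png",cv2.resize(g[160:260,200:330,::-1],None,fx=6,fy=6,interpolation=cv2.INTER_CUBIC))
E
```

```text
19.9667 fence [[ -66.  -437.5]] z 167.0 rot [-3.136  0.009  1.519] F fence [[ 1.3 -0. ]] -0.2 q [ 0.34  0.61 -0.02  1.77  0.03  0.76  0.25]
dark bore [-160.6 -454.3] size [17.8 20.4] angle-fence 91.1
dark bore [-33.6 -51.1] size [18.1 18.2] angle-fence 92.69999999999999
dark bore [ -46.2 -482.3] size [ 58.5 105.7] angle-fence -65.2
blue [ -34.9 -144.1] size [60.7 79.6] angle-fence -0.10000000000000853
```

View pics/t6b.png

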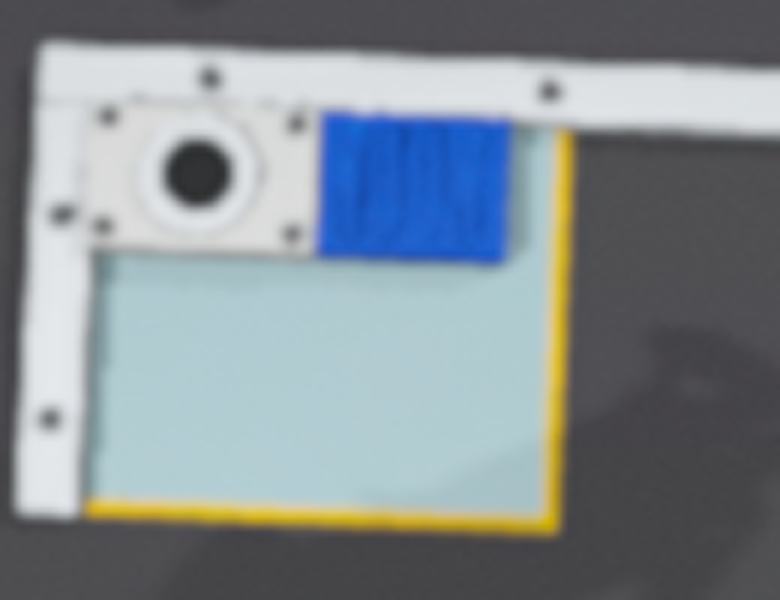

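The picture shows the housing in the corner (bore at px 198,173) and the cover closed up against it at (415,190), parallel to the rail (-0.1°). I'll do one gentle seating press toward the long rail on the cover, to confirm by contact that it is flush.

Call:
move_arm(
  targets="0 4 -0.8 0 0 0 -7; 0 0 0 0 0 0 -7; 0 0 0 0 0 0 -7; 0 0 0 0 0 0 -7; 0 0 0 0 0 0 -7",
)

```text
clock: 20.43
eef_pos: [535.2, -173.4, 164.9]
tool_rot: [-3.13, 0.002, 2.135]
force: [0.6, -0.8, -0.5]
width: 42.6
gripper_force: 0.0
```

Call:
move_arm(
  targets="0 0 0 0 0 0 -7; 0 0 0 0 0 0 -7; 0 0 0 0 0 0 -7; 0 0 0 0 0 0 -7; 0 0 0 0 0 0 -7",
)

```text
clock: 20.85
eef_pos: [535.2, -173.6, 164.9]
tool_rot: [-3.131, -0.005, 2.746]
force: [-0.0, 0.4, 0.2]
width: 42.5
gripper_force: 0.0
```

Call:
move_arm(
  targets="0 0 0 0 0 0 -7; 0 0 0 0 0 0 -7; 0 0 0 0 0 0 -6; 0 2 4 0 0 0 0; 0 1.4 4 0 0 0 0",
)

```text
clock: 21.27
eef_pos: [505.9, -97.6, 163.9]
tool_rot: [-3.133, -0.009, 3.082]
force: [0.3, 2.6, 0.2]
width: 42.4
gripper_force: 0.0
```

Call:
move_arm(
  targets="0 0 4 0 0 0 0; 0 0 4 0 0 0 0; 0 0 4 0 0 0 0; 0 0 4 0 0 0 0; 0 0 0 0 0 0 0",
)

```text
clock: 21.68
eef_pos: [515.2, 75.5, 163.8]
tool_rot: [-3.141, -0.007, 3.102]
force: [-0.2, 0.7, 0.1]
width: 42.8
gripper_force: 0.0
```

```bash
python3 st.py
```

```text
21.6833 fence [[-108.4 -148. ]] z 163.8 rot [-3.141 -0.007  3.102] F fence [[-0.2  0.7]] 0.1 q [ 0.11  0.58 -0.46  1.93  0.37  0.72  0.97]
```

Call:
move_arm(
  targets="0 0 0.4 4 0 0 0.8; 0 0 0 4 0 0 0; 0 0 0 4 0 0 0; 0 0 0 3 0 0 0; 0 0 0 0 0 0 0",
)

```text
clock: 22.1
eef_pos: [509.6, 65.6, 7.9]
tool_rot: [-3.13, -0.019, 3.075]
force: [-0.7, -0.1, 0.5]
width: 42.5
gripper_force: 0.0
```

```bash
python3 st.py
```

```text
22.1 fence [[-113.5 -158.2]] z 7.9 rot [-3.13  -0.019  3.075] F fence [[-0.7 -0.1]] 0.5 q [-0.01  0.82 -0.26  2.02  0.54  0.39  0.8 ]
```

Call:
move_arm(
  targets="0 0 0.5 -0.3 0 0 0; 0 0 0.5 0 0 0 0; 0 0 0 0 0 0 0; 0 0 0 0 0 0 0",
)

```text
clock: 22.43
eef_pos: [516.4, 76.3, 18.0]
tool_rot: [-3.133, -0.005, 3.074]
force: [0.2, -0.2, -0.7]
width: 42.8
gripper_force: 0.0
```

```bash
python3 st.py
```

```text
22.4333 fence [[-107.3 -147.1]] z 18.0 rot [-3.133 -0.005  3.074] F fence [[ 0.2 -0.2]] -0.7 q [-0.03  0.8  -0.27  2.01  0.53  0.4   0.79]
```

Now a gentle press: 30 mm to contact, then a little more.

Call:
move_arm(
  targets="0 -0.8 0 0.3 0 0 -0.8; 0 -0.8 0.1 0.2 0 0 0; 0 -0.6 0 0 0 0 0; 0 -0.4 0 0 0 0 0; 0 0 0 0 0 0 0",
)

```text
clock: 22.85
eef_pos: [542.3, 74.2, 10.5]
tool_rot: [-3.132, -0.008, 3.086]
force: [-0.4, 0.2, -0.8]
width: 42.5
gripper_force: 0.0
```

```bash
python3 st.py
```

```text
22.85 fence [[ -81.3 -147.8]] z 10.5 rot [-3.132 -0.008  3.086] F fence [[-0.4  0.2]] -0.8 q [-0.01  0.84 -0.29  1.94  0.53  0.45  0.83]
```

Call:
move_arm(
  targets="0 -0.2 0 0 0 0 0; 0 -0.2 0 0 0 0 0; 0 -0.2 0 0 0 0 0; 0 -0.2 0 0 0 0 0; 0 0 0 0 0 0 0",
)

```text
clock: 23.27
eef_pos: [548.1, 74.0, 10.3]
tool_rot: [-3.131, -0.011, 3.087]
force: [-1.8, 0.3, 0.8]
width: 42.7
gripper_force: 0.8
```

```bash
python3 st.py
```

```text
23.2667 fence [[ -75.6 -147.7]] z 10.3 rot [-3.131 -0.011  3.087] F fence [[-1.8  0.2]] 0.8 q [ 0.    0.85 -0.3   1.92  0.52  0.47  0.84]
```

Call:
move_arm(
  targets="0 -0.2 0 0 0 0 0; 0 -0.2 0 0 0 0 0; 0 -0.1 0 0 0 0 0; 0 0 0 0 0 0 0; 0 0 0 0 0 0 0",
)

```text
clock: 23.68
eef_pos: [548.0, 73.9, 10.0]
tool_rot: [-3.129, -0.019, 3.088]
force: [-12.8, 1.5, 9.3]
width: 42.5
gripper_force: 6.0
```

Call:
move_arm(
  targets="0 1 0 0 0 0 0; 0 1.5 0 0 0 0 0; 0 0.5 0 -4 0 0 0; 0 0 0 -4 0 0 0; 0 0 -4 -4 0 0 0",
)

```text
clock: 24.1
eef_pos: [524.6, 54.5, 123.1]
tool_rot: [-3.138, -0.005, 3.097]
force: [2.1, 0.5, 1.0]
width: 42.5
gripper_force: 0.0
```

Call:
move_arm(
  targets="0 0 -4 0 0 0 0; 0 0 -4 0 0 0 0; 0 0 -4 0 0 0 0; 0 0 -4 0 0 0 0; 0 0 -4 0 0 0 0",
)

```text
clock: 24.52
eef_pos: [512.5, -154.8, 122.8]
tool_rot: [-3.131, -0.008, 3.087]
force: [0.5, 0.2, 0.1]
width: 42.6
gripper_force: 0.0
```

Call:
move_arm(
  targets="0 0 -4 0 0 0 0; 0 0 -2 0 0 0 0; 0 0 0 0 0 0 0; 0 0 0 0 0 0 0",
)

```text
clock: 24.85
eef_pos: [509.0, -214.2, 122.9]
tool_rot: [-3.131, -0.008, 3.084]
force: [0.2, 1.3, -0.1]
width: 42.6
gripper_force: 0.0
```

```bash
python3 st.py; python3 look.py t7
```

```text
24.85 fence [[ -99.  -437.6]] z 122.9 rot [-3.131 -0.008  3.084] F fence [[0.1 1.3]] -0.1 q [ 0.63  0.68 -0.46  1.88  0.46  0.7   1.41]
dark bore [-159.3 -453.1] size [17.7 20.4] angle-fence 2.1999999999999886
dark bore [ -75.8 -471.5] size [72.8 97.7] angle-fence 87.5
dark bore [-33.6 -51.1] size [18.1 18.2] angle-fence 92.69999999999999
blue [ -34.9 -144.1] size [60.7 79.6] angle-fence -0.10000000000000853
```

View pics/t7.png

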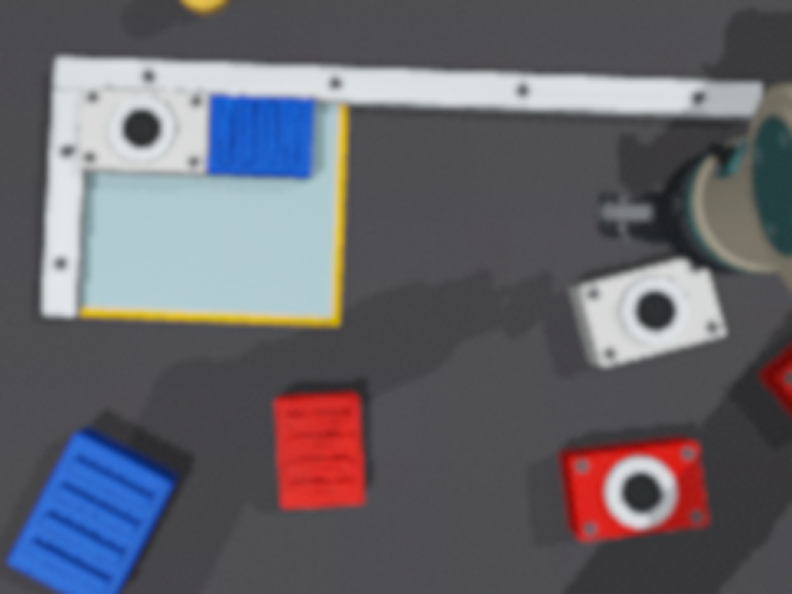

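The final picture shows the housing in the corner at (145,130), and the cover flush and closed up at (262,137). The spare at (655,312) and the look-alikes have not moved, and the gripper is clear at z=123. I hand the job in.

```bash
python3 -c "
from cell import order;print(order.finish_job())"
```

```text
the job is handed in; nothing more can be done
None
```

The job is handed in: the housing is home in the corner and the blue cover is flush on the long rail, closed up end to end against it. The robot clock read about 25 s, and the spare housing and look-alikes were unmoved in the last picture.

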